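Refit the press knob on the dispenser tub and hold it down

ROBOT

A 6-joint arm with a two-finger parallel gripper is mounted at the origin on the work surface. World frame = base frame: x ahead of the robot, y to its left, z up, the work surface at z = 0. Lengths are in m, angles in rad, forces in N, time in s.
With the tool pointing down it reaches from about 0.35 to 0.975 m from the base axis. Payload 7.1 kg.
Tool frame: the origin (TCP) lies midway between the tips of the shut fingers; the grasp point (between the pads) lies 19 mm behind it; z points along the fingers, x is the direction in which the jaws open and shut, and the axes are right-handed (so a half turn about z gives the same grasp; the last joint's range is limited). The gripper opens to 88 mm and grips with 3 to 60 N. Pads are 20 mm wide; open, the fingers measure 115 mm over their backs; the gripper's body (75 mm by 178 mm) begins 61 mm behind the grasp point.
Start: joints at [1.211, 0.423, 1.63, -0, 1.089, -0.019], TCP at [0.209, 0.589, 0.223] pointing down, gripper open.
Joint ranges: [-3, 3], [-0.9, 2.11], [0.09, 2.58], [-1.31, 4.45], [0.11, 2.69], [-2.54, 2.54]. Speed limits (rad/s): [2.39, 2.39, 3.01, 3.14, 3.14, 3.14].

INTERFACE

Orientations are given as a 3x3 rotation matrix whose columns are the frame's x, y, z axes.
In Python, from workcell import get_obs, snapshot, camera_params, close_job, spot_in, regions_of, spot_point gives the robot as it stands.
- The arm moves only by the tool servo_tool, never from a script. Its argument "series" is one flat list of numbers, 6 for each row, row after row: the shift along the tool's x, y, z in m, then the turn, a rotation vector about the tool's x, y, z in degrees. A call has exactly 10 rows; each row is the pose to reach, as a shift and turn from the pose commanded when the call began, along the tool's axes at that moment; what a row does not reach only later rows make up. A row lasts 1/12 s, in which the tool goes at most 41.7 mm and 7.16 degrees, less where a joint would pass 70% of its speed; a pose out of reach is approached as far as the arm can. A call with a gripper value outside its range is refused whole. "claw" is the closure in counts, from 0 (fully open) to 255 (shut), set as the call begins (left out, the last holds). The fingers move at their own pace and stop on an object; the grip force is fixed at half the most. Time passes only in rows, so rows that repeat a pose let the fingers close, or fill a call up. It gives the time, the measured TCP pose, the force and the opening at its end, in the units of the state.
- get_obs(): the state, without advancing time (a new reading comes with each control period).
- snapshot(name): name is "scene" or "top" or "wrist"; returns the picture (480x640x3 uint8, blue, green, red); there is no depth.
- camera_params(name): a dict with "vfov" (degrees; the focal length in pixels is half the picture's height over the tangent of half this angle, whatever the lens; pixels are square), "cx", "cy" (the principal point, pixels), "position" and "rotation" of the camera in the world. Camera axes: x right, y down, z forward; pixel columns grow to the right and rows downward; lengths in m; the calibration is good to about 2 mm. The wrist camera is an equidistant fisheye: a pixel r from the principal point sees the ray r / f radians off the axis. A picture is of the moment at which its call begins: read the wrist's pose just before it. camera_params takes no time and is no camera call; for the wrist camera it gives the pose at the moment of the call.
- close_job(): hands the job in, once; it reports no verdict.
Trained networks look in the newest picture that a camera, given by its name, has taken for a name from the list of things; names that differ only in an ending like _2 or _b are one class to them, and where a whole thing is asked for, a point or a joint stands for the part that bears it (a point fixed in the world has none). Each returns a list of dicts, best first, with "score" (0 to 1); they miss things now and then, are a little off and sometimes report something else, mostly with a low value. They report only what shows in the picture. A call takes as long as a camera call. They do not tell look-alikes from the thing itself.
- spot_in(camera, thing): "position" ([row, column] as shares, 0 to 1, of the picture: columns of its width, rows of its height, amid what is visible of it).
- regions_of(camera, thing): "region" (480x640 bool, what is visible of it) and "position" ([row, column] as shares, 0 to 1, of the picture: columns of its width, rows of its height, amid what is visible of it).
- spot_point(camera, thing): "position" ([row, column] as shares, 0 to 1, of the picture: columns of its width, rows of its height: a listed point, or the origin of a listed thing).
The state is a dict: "clock": time; "qpos": joint angles; "joint_vel": joint speeds; "effort": joint torques, N m; "eef_pos": TCP position; "tcp_rot": TCP orientation; "wrist_force": force on the tool from outside, world axes, zero at the start; "ft_torque": the same for the moment, N m; "width": opening from 0.0 (shut) to 1.0 (fully open).
Only numpy, scipy, OpenCV 4.12 (cv2) and the standard library are available. Lean on these libraries where they do the work, as an engineer would, in place of code of your own. Each camera call takes 0.05 s, during which the arm holds its last target.

TASK

The press knob has come off the tablet dispenser tub. Pick up the knob (the one with the nose, not the plain round stopper), turn it so that its D-shaped bore matches the steel D-shaft on top of the tub, push it fully home on the shaft, then press it down to the bottom of the plunger's travel and keep it pressed: finish while the gripper is still on the knob, holding it down. Leave the other things on the shelf where they are.

Things in the scene. Friction and masses are not known exactly. Their poses are not given: they have to be found in the camera images.
- knob_center (a point): Press knob (black plastic, 50 g, bore down): centre, on the bore axis, 20 mm above its foot. 40 mm tall; bar 30 mm wide (y) between flat parallel sides, to be gripped there; body x -16 to +16 mm, plus a pointed nose to x = +25 mm, thin grey line on top along it. D-bore in the underside: 16 mm deep, 22 mm across, its flat on the nose (+x) side, 3.6 mm from the axis. z up.
- shaft_seat (a point): Centre of the top of the plunger's collar (28 mm across), where the pushed-home knob's foot rests; 132 mm above the shelf, sinks with the plunger. The D-shaft stands 14 mm above it: 20 mm across, tip tapered over 3 mm, flat 2.5 mm from the axis facing +x. The knob fits only with its nose along this +x; clearance 1 mm all round, about 0.1 rad in turn.
- tub: White round tub fixed to the shelf, 110 mm across, top at 110 mm; origin at its underside. In its middle a 42 mm wide boss to 116 mm, from which the plunger with the D-shaft stands up (flat towards the tub's +x); a flat flip lid to 115 mm on the -x side. It and the jar may swap places.
- plunger (a joint): Travel of the tub's sprung plunger: 0 up, 0.010 m fully down (stop). The spring needs about 3 N to start and 8 N at the stop, and pushes it back up when let go.
- stopper: Bystander: plain round black stopper, 34 mm across, 36 mm tall, no nose and no bore; origin at the centre of its underside. It and the knob may swap places.
- jar_center (a point): Bystander: middle of the glass jar of wooden pegs, 84 mm across, 120 mm tall, pegs sticking out to about 140 mm. It and the tub may swap places.
- cup: Bystander: empty stainless steel cup, 72 mm across, 85 mm tall; origin at its underside.
- bottle: Bystander: closed white bottle, 64 mm across, 180 mm tall; origin at its underside.
- scraper: Bystander: yellow scraper lying flat, 210 mm long, 55 mm wide, 14 mm thick; origin at its underside near its middle, x along it.
- peg: Bystander: wooden clothes-peg lying flat, 72 x 14 x 10 mm; origin at its underside, x along it.
- tin: Bystander: closed metal tin, 68 mm across, 70 mm tall; origin at its underside.
Things that resemble listed ones, but are neither listed nor needed, are in the scene too. What is shaped like the part that bears knob_center but blue, pink or turquoise is not meant.

How it is judged:
On the way, in this order (a step that is already met when the one before it is completed fails the run):
1. the knob is lifted clear of the shelf in the gripper (height (world z) of knob_center above 0.06 m and contact force between the fingers and knob above 1 N), for 0.2 s.
2. the knob is turned to match and pushed home on the D-shaft (z of knob_center in the frame of shaft_seat below 0.0235 m and horizontal distance between knob_center and shaft_seat below 0.004 m and angle between the x axis of knob_center and the x axis of shaft_seat, either way round below 0.3 rad and angle between knob_center's own z axis and vertical below 0.12 rad), for 0.1 s.
At the end, for the whole second after the job is handed in: Knob home on the D-shaft (centre at most 23.5 mm above the collar, within 4 mm of its axis, upright within 0.12 rad, nose within 0.3 rad of the flat), plunger held at least 8 mm down with over 3 N from the knob, fingers on the knob (all of step 2 and contact force between the fingers and knob above 1 N and value of joint plunger above 0.008 m and contact force between knob and plunger above 3 N); the arm keeps its last pose, push and grip.
It fails at once if another thing on the shelf is moved more than 30 mm (distance of any of stopper, jar_center, cup, bottle, scraper, peg, tin from where it was at the start of the episode above 0.03 m).
It fails at once if a standing bystander is tipped over (angle between any of stopper, jar_center, cup, bottle, tin's own z axis and vertical above 0.5 rad).
It also fails if it takes over 38 s, if anything falls off the work surface, if the arm or the gripper's body presses on something with over 40 N, if the wrist force passes 120 N, or if a joint passes its speed limit or range.

## Working session

There is one attempt and no reset: what is moved stays moved. The work goes in short steps, Python scripts to look and compute and a tool call to move; the robot and the scene stay as the last step left them, time stands still between calls to the robot, and variables do not carry over. Pictures are saved under pics/ and viewed, and the job is handed in when it is done.

Besides the shell and the picture viewer there is one more tool, called after "Call:" as name(argument=value, ...) on one line, values as JSON. servo_tool: Moves the arm, as the interface text tells. Its arguments: {"type":"object","properties":{"series":{"type":"array"},"claw":{"type":"number"}},"required":["series"]}

```bash
mkdir -p pics; ls; python3 - <<'E'
from workcell import *
import cv2
o=get_obs();print({k:(o[k]) for k in o})
for c in ["scene","top","wrist"]:
    p=camera_params(c);print(c,p)
    cv2.imwrite(f"pics/{c}0.png",snapshot(c))
E
```

```text
pics
{'clock': 0.0, 'qpos': array([ 1.21099721e+00,  4.23823344e-01,  1.63068068e+00,  8.66986891e-06,
        1.08857389e+00, -1.89912975e-02]), 'joint_vel': array([ 2.14645008e-04,  1.38877783e-03,  4.23352458e-05, -2.19200852e-04,
       -3.48235375e-04,  6.68990936e-04]), 'effort': array([ 1.37842952e-03, -5.44623399e+01, -2.73664051e+01,  6.43825997e-02,
        2.27791368e-02, -1.11513459e-04]), 'eef_pos': array([0.20868208, 0.5885548 , 0.22191627]), 'tcp_rot': array([[ 3.34251958e-01,  9.42483606e-01, -5.30129549e-04],
       [ 9.42482585e-01, -3.34252377e-01, -1.38745236e-03],
       [-1.48484816e-03, -3.58792010e-05, -9.99998897e-01]]), 'wrist_force': array([0.31426735, 0.59494095, 0.21458952]), 'ft_torque': array([-0.01764533, -0.01595289,  0.00528603]), 'width': 0.9970030710622506}
scene {'vfov': 46.29255443216709, 'cx': 321.6816986219449, 'cy': 241.48543218296547, 'position': array([1.30844665, 0.36278649, 0.87057868]), 'rotation': array([[-0.44530134,  0.62307995, -0.64302262],
       [ 0.89523097,  0.32296146, -0.30701368],
       [ 0.01637746, -0.71236737, -0.70161564]])}
top {'vfov': 49.646974931101695, 'cx': 311.7453175077808, 'cy': 242.87142464332544, 'position': array([ 0.40900247, -0.01620912,  1.38567227]), 'rotation': array([[ 0.00576413, -0.99160796,  0.12915273],
       [-0.99992709, -0.00434505,  0.01126674],
       [-0.01061102, -0.12920825, -0.99156071]])}
wrist {'vfov': 65.70646984690485, 'cx': 323.5960654559421, 'cy': 240.14595920150248, 'position': array([0.13599405, 0.61353697, 0.38309403]), 'rotation': array([[ 0.33395531,  0.90570998,  0.26108097],
       [ 0.94258511, -0.32010154, -0.09522772],
       [-0.00267628,  0.27789284, -0.96060835]])}
```

View pics/scene0.png

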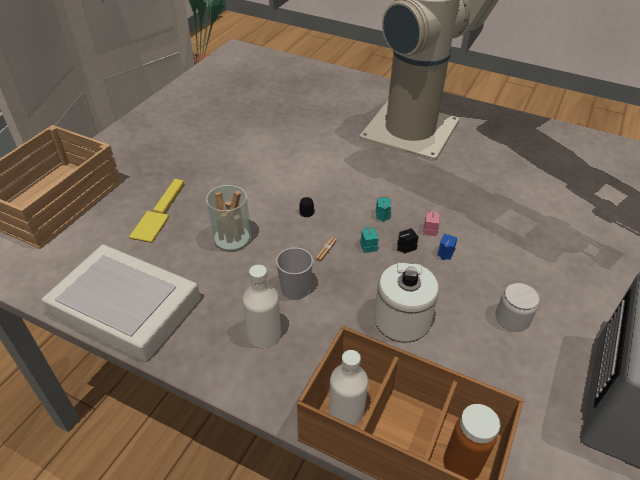

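View pics/top0.png

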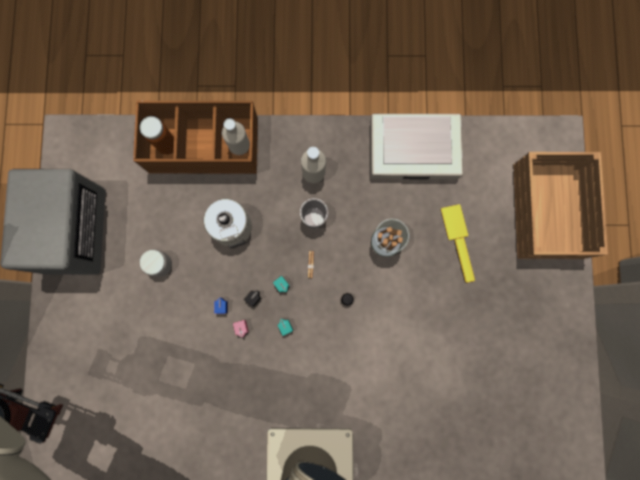

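View pics/wrist0.png

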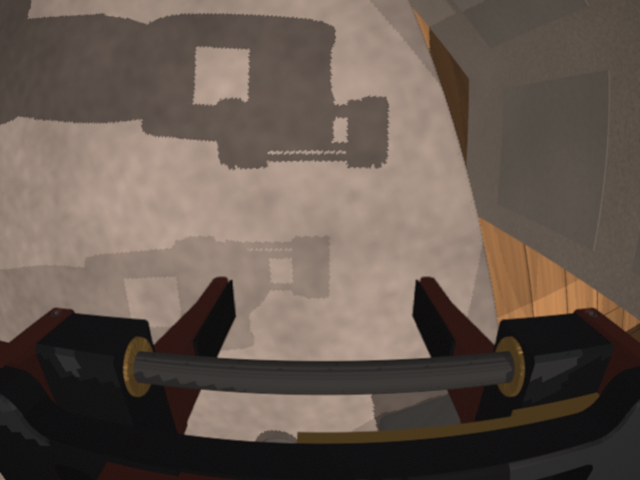

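```bash
cat > h.py <<'E'
import numpy as np,cv2
from workcell import *
def ray(cam,u,v,p=None):
    p=p or camera_params(cam); f=240/np.tan(np.radians(p['vfov'])/2)
    x,y=u-p['cx'],v-p['cy']
    if cam=='wrist':
        r=np.hypot(x,y);t=r/f; d=np.array([np.sin(t)*x/max(r,1e-9),np.sin(t)*y/max(r,1e-9),np.cos(t)])
    else: d=np.array([x/f,y/f,1])
    return np.array(p['position']),np.array(p['rotation'])@d
def onz(cam,u,v,z,p=None):
    o,d=ray(cam,u,v,p); return o+d*(z-o[2])/d[2]
def proj(cam,P,p=None):
    p=p or camera_params(cam); f=240/np.tan(np.radians(p['vfov'])/2)
    c=np.array(p['rotation']).T@(np.array(P)-p['position'])
    if cam=='wrist':
        r=np.hypot(c[0],c[1]);t=np.arctan2(r,c[2]);return np.array([p['cx']+f*t*c[0]/r,p['cy']+f*t*c[1]/r])
    return np.array([p['cx']+f*c[0]/c[2],p['cy']+f*c[1]/c[2]])
E
python3 - <<'E'
from h import *
s=cv2.imread('pics/scene0.png');t=cv2.imread('pics/top0.png')
a=cv2.resize(s[180:300,360:470],None,fx=3.6,fy=3.6,interpolation=cv2.INTER_CUBIC)
b=cv2.resize(t[190:340,195:300],None,fx=2.9,fy=2.9,interpolation=cv2.INTER_CUBIC)
h=max(a.shape[0],b.shape[0]);pad=lambda i:cv2.copyMakeBorder(i,0,h-i.shape[0],0,0,0)
cv2.imwrite('pics/crop0.png',np.hstack([pad(a),pad(b)]))
for cam in['top','scene']:
  for th,z in[('knob_center',.02),('shaft_seat',.132),('tub',0),('stopper',0)]:
    for r in spot_point(cam,th)[:7]:
      u,v=r['position'][1]*640,r['position'][0]*480
      print(cam,th,round(r['score'],2),round(u,1),round(v,1),onz(cam,u,v,z).round(4))
E
```

```text
top knob_center 0.61 252.9 295.1 [0.448  0.1528 0.02  ]
top knob_center 0.57 279.8 288.6 [0.4654 0.0825 0.02  ]
top knob_center 0.56 242.7 326.9 [0.3656 0.1778 0.02  ]
top knob_center 0.53 281.8 327.0 [0.3658 0.076  0.02  ]
top knob_center 0.52 220.3 307.0 [0.4166 0.2377 0.02  ]
top shaft_seat 0.59 221.2 215.8 [0.6384 0.221  0.132 ]
top shaft_seat 0.36 457.1 242.4 [ 0.575  -0.3551  0.132 ]
top tub 0.91 231.6 225.1 [0.637 0.217 0.   ]
top tub 0.25 389.5 240.5 [ 0.5969 -0.2097  0.    ]
top stopper 0.41 345.2 302.0 [ 0.4317 -0.0902  0.    ]
scene knob_center 0.89 369.6 241.2 [0.4804 0.0823 0.02  ]
scene knob_center 0.81 383.5 209.2 [0.3687 0.0697 0.02  ]
scene knob_center 0.69 432.6 222.7 [0.3605 0.185  0.02  ]
scene knob_center 0.63 406.1 239.7 [0.4395 0.1511 0.02  ]
scene knob_center 0.57 447.6 243.8 [0.41   0.2355 0.02  ]
scene shaft_seat 0.64 411.2 275.0 [0.6343 0.2184 0.132 ]
scene shaft_seat 0.42 323.6 250.9 [0.6521 0.0537 0.132 ]
scene tub 0.97 399.3 320.4 [0.6366 0.2127 0.    ]
scene stopper 0.58 306.2 211.9 [ 0.4392 -0.0941  0.    ]
```

View pics/crop0.png

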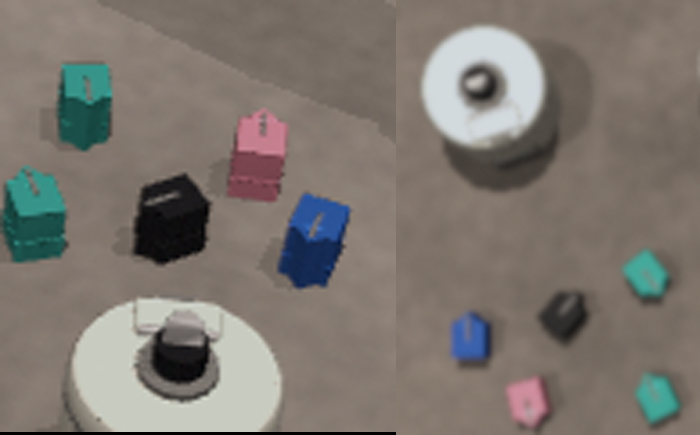

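```bash
cat >> h.py <<'E'
def plan(target,ang,o=None):
    """tool shift from measured pose & turn about tool z (deg) so tool x is at world angle ang deg, tool down"""
    o=o or get_obs(); R=o['tcp_rot']; c,s=np.cos(np.radians(ang)),np.sin(np.radians(ang))
    Rt=np.array([[c,s,0],[s,-c,0],[0,0,-1.]])
    rv=np.degrees(cv2.Rodrigues(R.T@Rt)[0].ravel())
    print('shift mm',(R.T@(np.array(target)-o['eef_pos'])*1000).round(1),'turn',rv.round(2))
E
python3 -c "
from h import *
plan([.42,.155,.22],45)"
```

```text
shift mm [-338.5  344.1    2.7] turn [-0.   -0.   25.47]
```

Call:
servo_tool(series=[-0.02,0.02,0,0,0,2,-0.046,0.047,0,0,0,4,-0.074,0.075,0,0,0,6,-0.102,0.103,0,0,0,8,-0.13,0.131,0,0,0,11,-0.158,0.16,0,0,0,14,-0.186,0.188,0,0,0,17,-0.214,0.217,0,0,0,20,-0.242,0.245,0,0,0,23,-0.27,0.274,0,0,0,25.5], claw=0)

```text
clock: 1.38
eef_pos: [0.3773, 0.2413, 0.223]
tcp_rot: [[0.709, 0.705, 0.001], [0.705, -0.709, 0.0], [0.001, 0.0, -1.0]]
wrist_force: [0.7, 0.3, 0.1]
width: 0.998
```

```bash
python3 -c "
from h import *
plan([.42,.155,.20],45);print(get_obs()['eef_pos'])"
```

```text
shift mm [-30.6  91.3  23. ] turn [ 0.01 -0.05 -0.15]
[0.37730074 0.24131939 0.22302938]
```

Call:
servo_tool(series=[-0.008,0.022,0.005,0,0,0,-0.018,0.055,0.012,0,0,0,-0.027,0.08,0.02,0,0,0,-0.03,0.09,0.022,0,0,0,-0.03,0.09,0.022,0,0,0,-0.03,0.09,0.022,0,0,0,-0.03,0.09,0.022,0,0,0,-0.03,0.09,0.022,0,0,0,-0.03,0.09,0.022,0,0,0,-0.03,0.09,0.022,0,0,0])

```text
clock: 2.22
eef_pos: [0.419, 0.159, 0.2009]
tcp_rot: [[0.706, 0.708, 0.0], [0.708, -0.706, 0.0], [0.0, 0.0, -1.0]]
wrist_force: [-0.6, 0.4, -0.0]
width: 1.001
```

```bash
python3 -c "
from h import *
p=camera_params('wrist');im=snapshot('wrist');cv2.imwrite('pics/w1.png',im)
import pickle;pickle.dump(p,open('w1.pkl','wb'))
print(get_obs()['eef_pos'],proj('wrist',[.445,.152,.04],p))
for r in spot_point('wrist','knob_center')[:6]:
  u,v=r['position'][1]*640,r['position'][0]*480;print(r['score'],u,v,onz('wrist',u,v,.02,p))"
```

```text
[0.4190691  0.15881369 0.20084484] [340.0494759  246.81215917]
0.85 219.712 244.07999999999998 [0.36454836 0.06624633 0.02      ]
0.79 379.008 160.992 [0.41635323 0.23159172 0.02      ]
0.65 306.624 309.504 [0.47428213 0.07707388 0.02      ]
0.62 332.416 233.616 [0.43543825 0.15229274 0.02      ]
0.62 297.216 160.08 [0.3629092  0.17859446 0.02      ]
```

View pics/w1.png

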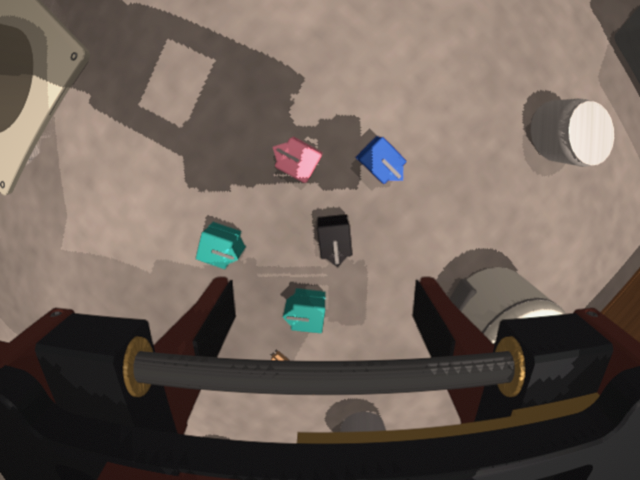

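```bash
python3 -c "
from h import *
im=cv2.imread('pics/w1.png');cv2.imwrite('pics/w1c.png',cv2.resize(im[195:280,295:375],None,fx=7,fy=7,interpolation=cv2.INTER_CUBIC))"
```

```text
(no output)
```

View pics/w1c.png

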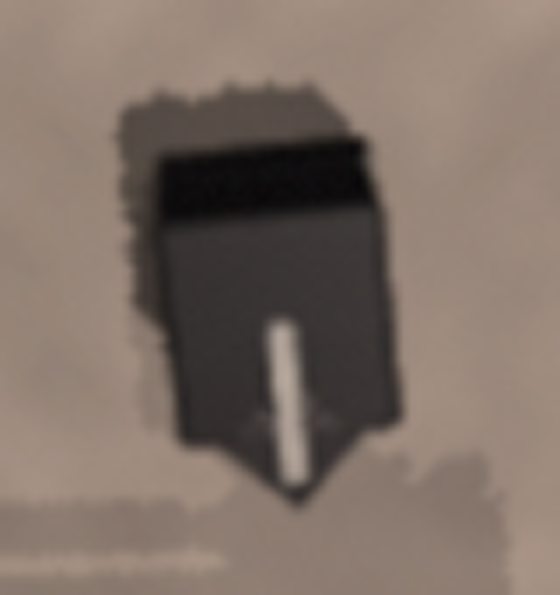

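```bash
python3 -c "
from h import *
import pickle;p=pickle.load(open('w1.pkl','rb'))
P={k:onz('wrist',295+a/7,195+b/7,z,p) for k,a,b,z in [('bl',163,225,.04),('br',375,210,.04),('fr',400,420,.04),('fl',183,440,.04),('tip',298,503,.04),('l0',282,322,.04),('l1',295,485,.04),('fbl',160,160,0),('fbr',365,142,0)]}
for k in P: print(k,P[k].round(4))
A=lambda a,b:np.degrees(np.arctan2(*(P[b]-P[a])[[1,0]])).round(2)
print('line',A('l0','l1'),'left',A('bl','fl'),'right',A('br','fr'),'back',A('bl','br')-90,'front',A('fl','fr')-90,'fback',A('fbl','fbr')-90)
print('ctr',(P['bl']+P['br']+P['fl']+P['fr'])/4,'width',np.linalg.norm(P['bl']-P['br']),np.linalg.norm(P['bl']-P['fl']))
c=(P['bl']+P['br']+P['fl']+P['fr'])/4; print(np.degrees(np.arctan2(*(P['tip']-c)[[1,0]])))
"
```

```text
bl [0.4181 0.1511 0.04  ]
br [0.4358 0.1716 0.04  ]
fr [0.4585 0.1544 0.04  ]
fl [0.4404 0.1324 0.04  ]
tip [0.4573 0.1369 0.04  ]
l0 [0.438  0.1528 0.04  ]
l1 [0.4552 0.1384 0.04  ]
fbl [0.4177 0.1499 0.    ]
fbr [0.4365 0.1725 0.    ]
line -40.0 left -39.99 right -37.24 back -40.69 front -39.4 fback -39.7
ctr [0.43817129 0.15235396 0.04      ] width 0.027129174344861843 0.029086538529255954
-38.984856500439356
```

```bash
python3 -c "
from h import *
plan([.4388,.152,.006],50.4)"
```

```text
shift mm [  9.2  18.7 194.8] turn [ 0.   -0.01 -5.37]
```

Call:
servo_tool(series=[0.003,0.006,0.012,0,0,-2,0.007,0.014,0.035,0,0,-4,0.009,0.0187,0.06,0,0,-5.4,0.0092,0.0187,0.085,0,0,-5.4,0.0092,0.0187,0.11,0,0,-5.4,0.0092,0.0187,0.135,0,0,-5.4,0.0092,0.0187,0.158,0,0,-5.4,0.0092,0.0187,0.178,0,0,-5.4,0.0092,0.0187,0.19,0,0,-5.4,0.0092,0.0187,0.1945,0,0,-5.4])

```text
clock: 3.15
eef_pos: [0.4379, 0.1512, 0.0044]
tcp_rot: [[0.638, 0.77, -0.003], [0.77, -0.638, -0.001], [-0.002, -0.002, -1.0]]
wrist_force: [-0.1, -0.4, 0.1]
width: 0.997
```

```bash
python3 -c "
from h import *
cv2.imwrite('pics/w2.png',snapshot('wrist'));plan([.4388,.152,.006],50.4)"
```

```text
shift mm [ 1.1  0.1 -1.4] turn [-0.09  0.13 -0.01]
```

View pics/w2.png

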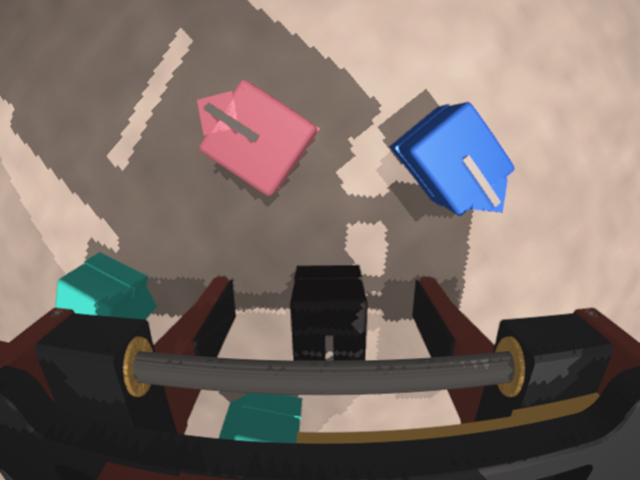

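Call:
servo_tool(series=[0.001,0,-0.001,0,0,0,0.001,0,-0.001,0,0,0,0.001,0,-0.001,0,0,0,0.001,0,-0.001,0,0,0,0.001,0,-0.001,0,0,0,0.001,0,-0.001,0,0,0,0.001,0,-0.001,0,0,0,0.001,0,-0.001,0,0,0,0.001,0,-0.001,0,0,0,0.001,0,-0.001,0,0,0], claw=255)

```text
clock: 4.03
eef_pos: [0.4397, 0.1522, 0.0072]
tcp_rot: [[0.638, 0.77, 0.0], [0.77, -0.638, 0.0], [0.0, 0.0, -1.0]]
wrist_force: [-0.2, -0.3, 0.8]
width: 0.339
```

Call:
servo_tool(series=[0,0,-0.01,0,0,0,0,0,-0.03,0,0,0,0,0,-0.06,0,0,-3,0,0,-0.095,0,0,-9,0,0,-0.13,0,0,-15,0,0,-0.165,0,0,-21,0,0,-0.2,0,0,-27,0,0,-0.23,0,0,-33,0,0,-0.255,0,0,-39,0,0,-0.265,0,0,-44])

```text
clock: 4.87
eef_pos: [0.4407, 0.1525, 0.2766]
tcp_rot: [[-0.082, 0.997, 0.006], [0.997, 0.082, 0.002], [0.001, 0.006, -1.0]]
wrist_force: [0.7, 0.6, -0.4]
width: 0.339
```

```bash
python3 -c "
from h import *
plan([.73,.252,.275],110)"
```

```text
shift mm [ 75.5 296.4   3.4] turn [  0.34  -0.03 -15.32]
```

Call:
servo_tool(series=[0.006,0.022,0,0,0,-3,0.014,0.056,0,0,0,-6,0.024,0.094,0,0,0,-9,0.034,0.132,0,0,0,-12,0.044,0.17,0,0,0,-15.3,0.054,0.208,0,0,0,-15.3,0.063,0.246,0,0,0,-15.3,0.071,0.278,0,0,0,-15.3,0.075,0.296,0,0,0,-15.3,0.075,0.296,0,0,0,-15.3])

```text
clock: 5.7
eef_pos: [0.7313, 0.2502, 0.2714]
tcp_rot: [[-0.337, 0.942, 0.0], [0.942, 0.337, 0.0], [-0.0, 0.0, -1.0]]
wrist_force: [-0.3, 0.4, -0.9]
width: 0.34
```

```bash
python3 -c "
from h import *
p=camera_params('wrist');im=snapshot('wrist');cv2.imwrite('pics/w3.png',im)
import pickle;pickle.dump((p,get_obs()),open('w3.pkl','wb'))
print(get_obs()['eef_pos'],get_obs()['width'])
for t,z in [('shaft_seat',.132),('tub',0)]:
 for r in spot_point('wrist',t)[:2]:
  u,v=r['position'][1]*640,r['position'][0]*480;print(r['score'],u,v,onz('wrist',u,v,z,p))
cv2.imwrite('pics/w3.png',im)"
```

```text
[0.72951574 0.24959907 0.27136962] 0.34248639224077904
0.88 326.208 103.584 [0.63348178 0.21668835 0.132     ]
0.95 324.79999999999995 109.008 [0.62899652 0.21427397 0.        ]
```

View pics/w3.png

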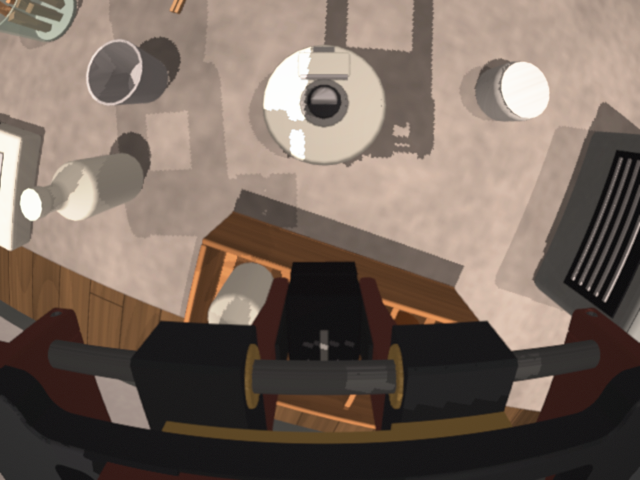

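```bash
python3 -c "
from h import *
im=cv2.imread('pics/w3.png');cv2.imwrite('pics/w3c.png',cv2.resize(im[35:175,255:395],None,fx=4.2,fy=4.2,interpolation=cv2.INTER_CUBIC))
cv2.imwrite('pics/w3d.png',cv2.convertScaleAbs(cv2.resize(im[75:130,295:350],None,fx=10,fy=10,interpolation=cv2.INTER_CUBIC),alpha=1.0,beta=20))"
```

```text
(no output)
```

View pics/w3c.png

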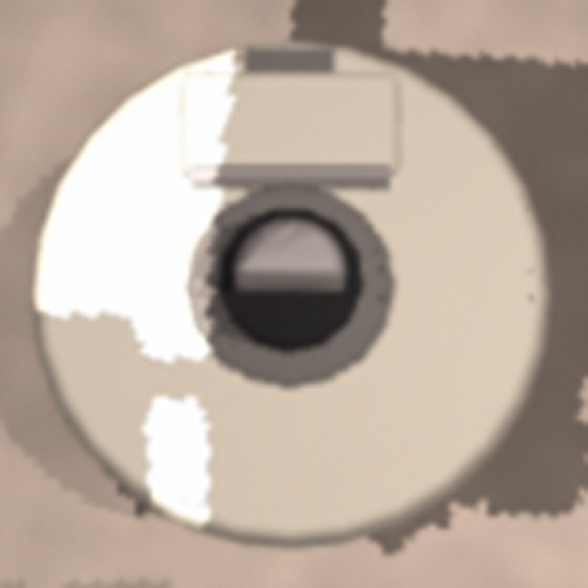

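View pics/w3d.png

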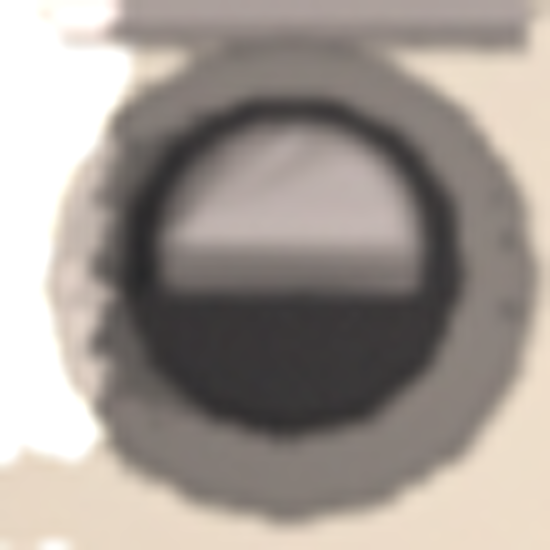

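```bash
python3 -c "
from h import *
import pickle;p,o=pickle.load(open('w3.pkl','rb'))
print(onz('wrist',324.5,105.2,.110,p),onz('wrist',324.6,101.8,.132,p),onz('wrist',324.5,103.1,.116,p))
def A(a,b,z):
  P=onz('wrist',*a,z,p);Q=onz('wrist',*b,z,p);return np.degrees(np.arctan2(*(Q-P)[[1,0]]))
f=lambda x,y:(255+x/4.2,35+y/4.2)
g=lambda x,y:(295+x/10,75+y/10)
print('flat',A(g(150,297),g(430,296),.132)-90,'lidtop',A(f(195,73),f(390,73),.115)-90,'bar',A(f(200,187),f(388,187),.115)-90,'lidside',A(f(183,85),f(183,165),.115),A(f(398,85),f(398,165),.115))
R=o['tcp_rot'];print('tool y ang',np.degrees(np.arctan2(R[1,1],R[0,1])))
# knob expected corners in hand, center in tool frame (0,dy), top at TCP z+.034
for dy in(0,.003):
  for q in[(-15,-16,34),(15,-16,34),(-15,-16,-6),(15,-16,-6),(-15,16,34),(15,16,34),(0,25,34)]:
    P=o['eef_pos']+R@np.array([q[0]/1e3,q[1]/1e3+dy,-q[2]/1e3]);print(dy,q,proj('wrist',P,p).round(1))
im=cv2.imread('pics/w3.png');cv2.imwrite('pics/w3e.png',cv2.convertScaleAbs(cv2.resize(im[250:375,260:390],None,fx=4.5,fy=4.5,interpolation=cv2.INTER_CUBIC),alpha=2.0,beta=20))
"
```

```text
[0.63346806 0.21528848 0.11      ] [0.63254422 0.21499775 0.132     ] [0.63223875 0.21483641 0.116     ]
flat 19.909783254364555 lidtop 19.735962474531675 bar 19.745531005450317 lidside 19.809134652836455 19.559362976793707
tool y ang 19.67037683038883
0 (-15, -16, 34) [285.5 298.4]
0 (15, -16, 34) [365.  298.4]
0 (-15, -16, -6) [293.6 262.8]
0 (15, -16, -6) [356.3 262.8]
0 (-15, 16, 34) [288.9 367.3]
0 (15, 16, 34) [361.2 367.2]
0 (0, 25, 34) [325.  384.4]
0.003 (-15, -16, 34) [285.8 305.5]
0.003 (15, -16, 34) [364.6 305.5]
0.003 (-15, -16, -6) [293.7 268.7]
0.003 (15, -16, -6) [356.1 268.7]
0.003 (-15, 16, 34) [289.2 373. ]
0.003 (15, 16, 34) [360.9 372.9]
0.003 (0, 25, 34) [325.  389.7]
```

View pics/w3e.png

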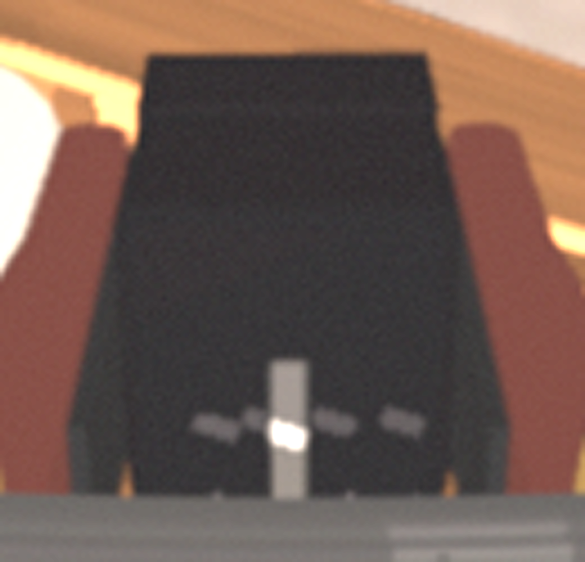

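```bash
python3 -c "
from h import *
plan([.6327,.2157,.173],109.75)"
```

```text
shift mm [   0.5 -100.8   99.2] turn [-0.09 -0.   -0.08]
```

Call:
servo_tool(series=[0,-0.015,0.005,0,0,0,0.0005,-0.04,0.02,0,0,0,0.0005,-0.065,0.04,0,0,0,0.0005,-0.085,0.06,0,0,0,0.0005,-0.097,0.08,0,0,0,0.0005,-0.101,0.092,0,0,0,0.0005,-0.101,0.098,0,0,0,0.0005,-0.101,0.099,0,0,0,0.0005,-0.101,0.099,0,0,0,0.0005,-0.101,0.099,0,0,0])

```text
clock: 6.68
eef_pos: [0.6346, 0.2163, 0.1745]
tcp_rot: [[-0.337, 0.942, 0.002], [0.942, 0.337, 0.001], [-0.0, 0.002, -1.0]]
wrist_force: [-0.1, 0.2, 0.5]
width: 0.334
```

```bash
python3 -c "
from h import *
p=camera_params('wrist');im=snapshot('wrist');cv2.imwrite('pics/w4.png',im)
import pickle;pickle.dump((p,get_obs()),open('w4.pkl','wb'))
plan([.6327,.2157,.173],109.75)
cv2.imwrite('pics/w4c.png',cv2.convertScaleAbs(cv2.resize(im[190:380,220:430],None,fx=3.6,fy=3.1,interpolation=cv2.INTER_CUBIC),alpha=1.3,beta=20))
c=snapshot('scene');cv2.imwrite('pics/s4.png',cv2.resize(c[170:350,320:520],None,fx=3.3,fy=3.3,interpolation=cv2.INTER_CUBIC))
t=snapshot('top');cv2.imwrite('pics/t4.png',t)
"
```

```text
shift mm [ 0.1 -2.1  1.5] turn [ 0.13  0.   -0.08]
```

View pics/w4c.png

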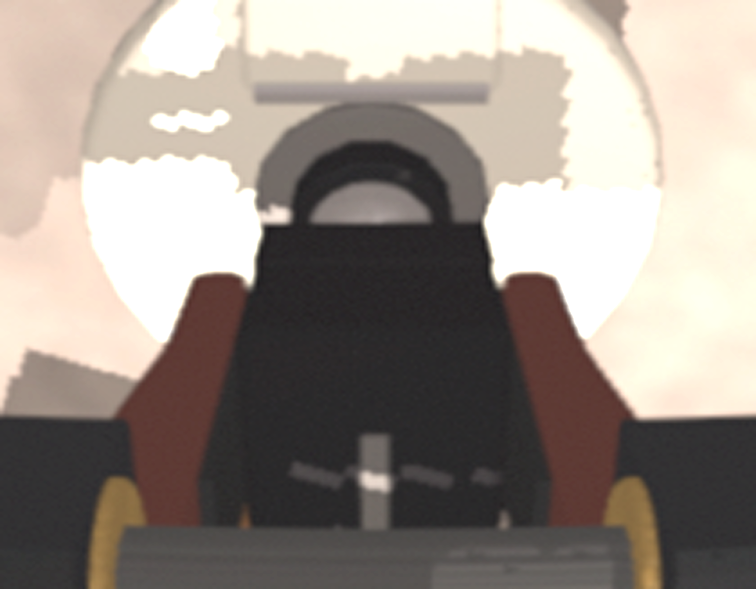

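View pics/s4.png

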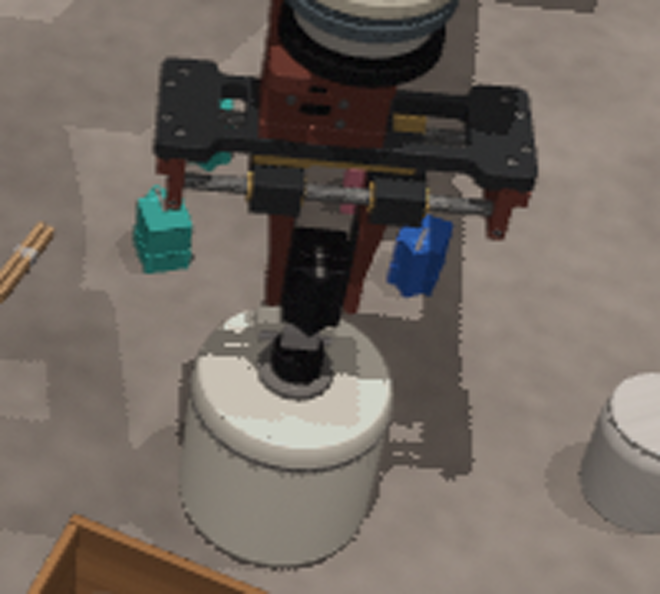

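```bash
python3 -c "
from h import *
import pickle;p,o=pickle.load(open('w4.pkl','rb'));R=o['tcp_rot']
f=lambda x,y:(220+x/3.6,190+y/3.1)
def T(x,y,z,off):
  P=onz('wrist',*f(x,y),z,p); return ((R.T@(P-o['eef_pos']))*1e3+[0,off,0]).round(2)
print('collar',T(373,142,.132,14)); print('boss',T(373.5,103,.116,21)); print('shaft tip r10/8.5',T(372.5,181,.146,9))
print('boss sides',T(260,190,.116,0),T(487,190,.116,0))
print('lid bar',T(255,102,.115,0),T(488,102,.115,0))
print('knob foot',T(372,225,o['eef_pos'][2]-.007,16),'edges',T(262,225,o['eef_pos'][2]-.007,16),T(482,225,o['eef_pos'][2]-.007,16)); print(o['eef_pos'])
"
```

```text
collar [-0.58 -7.33 42.44]
boss [-0.5  -3.84 58.43]
shaft tip r10/8.5 [-0.64 -9.22 28.44]
boss sides [-20.1   -6.91  58.47] [19.12 -6.93 58.47]
lid bar [-20.63 -24.83  59.43] [ 18.95 -24.84  59.43]
knob foot [-0.69 -1.8   6.96] edges [-15.39  -1.76   6.96] [14.   -1.78  6.96]
[0.63471144 0.2163053  0.17448202]
```

```bash
python3 -c "
from h import *
import pickle
p,o=pickle.load(open('w4.pkl','rb'));R=o['tcp_rot'];e=o['eef_pos']
f=lambda x,y:(220+x/3.6,190+y/3.1)
T=lambda px,z,off,p:((R.T@(onz('wrist',*px,z,p)-e))*1e3+[0,off,0]).round(2)
print('w4 plunger base',T(f(373,142),.116,14,p),'boss base',T(f(373,103),.110,21,p),'shaft base',T(f(372,181),.132,10,p))
p3,o3=pickle.load(open('w3.pkl','rb'));g=lambda x,y:(295+x/10,75+y/10);q=lambda x,y:(255+x/4.2,35+y/4.2)
print('w3 collar back',T(g(296,100),.132,14,p3),'front',T(g(296,437),.116,-14,p3),'flat base',T(g(290,297),.132,-2.5,p3),'flat top',T(g(290,243),.146,-2.5,p3),'boss back top',T(g(295,40),.116,21,p3),'boss front base',T(g(295,522),.11,-21,p3),'rim',T(q(292,45),.11,55,p3),T(q(292,545),.11,-55,p3))
"
```

```text
w4 plunger base [-0.58 -2.91 58.45] boss base [-0.59 -2.4  64.43] shaft base [-0.73 -3.84 42.45]
w3 collar back [-0.5  -2.34 42.45] front [-0.46 -3.61 58.5 ] flat base [-0.97 -2.71 42.48] flat top [-0.98 -5.71 28.48] boss back top [-0.55 -2.78 58.43] boss front base [-0.53 -3.51 64.52] rim [-0.52  0.23 64.36] [-0.49 -4.86 64.59]
```

Call:
servo_tool(series=[0.0001,-0.001,0.002,0,0,0,0.0001,-0.001,0.006,0,0,0,0.0001,-0.001,0.01,0,0,0,0.0001,-0.001,0.014,0,0,0,0.0001,-0.001,0.018,0,0,0,0.0001,-0.001,0.021,0,0,0,0.0001,-0.001,0.024,0,0,0,0.0001,-0.001,0.026,0,0,0,0.0001,-0.001,0.0265,0,0,0,0.0001,-0.001,0.0265,0,0,0])

```text
clock: 7.67
eef_pos: [0.6327, 0.2157, 0.1464]
tcp_rot: [[-0.337, 0.942, -0.0], [0.942, 0.337, -0.0], [0.0, -0.0, -1.0]]
wrist_force: [-0.9, -0.1, -0.5]
width: 0.337
```

```bash
python3 -c "
from h import *
o=get_obs();print(o['eef_pos'],o['wrist_force'],o['ft_torque'])
p=camera_params('wrist');im=snapshot('wrist')
cv2.imwrite('pics/w5c.png',cv2.convertScaleAbs(cv2.resize(im[190:380,220:430],None,fx=3.6,fy=3.1,interpolation=cv2.INTER_CUBIC),alpha=1.3,beta=20))
c=snapshot('scene');cv2.imwrite('pics/s5.png',cv2.resize(c[200:330,360:470],None,fx=4.5,fy=4.5,interpolation=cv2.INTER_CUBIC))
"
```

```text
[0.63272711 0.21572776 0.14644647] [-0.89273119 -0.13958799 -0.534103  ] [ 0.03555737 -0.01826925 -0.05289223]
```

View pics/w5c.png

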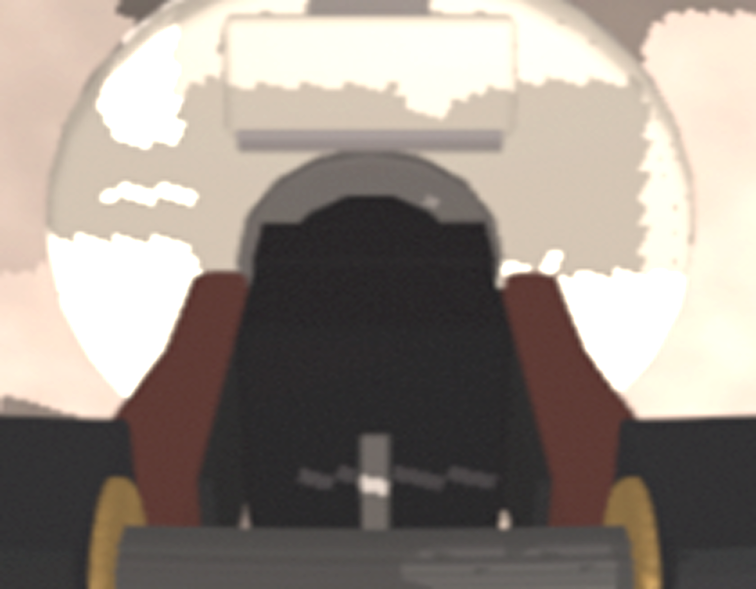

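View pics/s5.png

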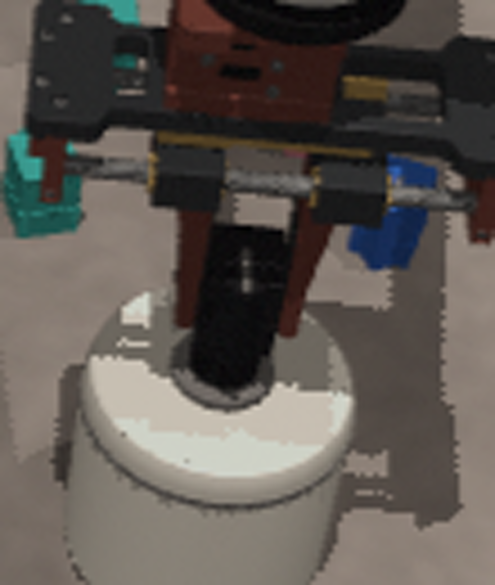

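Call:
servo_tool(series=[0,0,0.002,0,0,0,0,0,0.004,0,0,0,0,0,0.006,0,0,0,0,0,0.008,0,0,0,0,0,0.01,0,0,0,0,0,0.012,0,0,0,0,0,0.014,0,0,0,0,0,0.015,0,0,0,0,0,0.016,0,0,0,0,0,0.016,0,0,0])

```text
clock: 8.6
eef_pos: [0.6328, 0.2158, 0.1309]
tcp_rot: [[-0.337, 0.942, 0.0], [0.942, 0.337, 0.0], [-0.0, 0.0, -1.0]]
wrist_force: [-2.6, -0.5, 6.0]
width: 0.336
```

```bash
python3 -c "
from h import *
o=get_obs();print(o['eef_pos'],o['wrist_force'],o['ft_torque'],o['width'])"
```

```text
[0.63280582 0.21576197 0.13087809] [-2.61884208 -0.54013074  5.96897474] [-0.10613997  0.4352329   0.01066174] 0.33580984393333063
```

Call:
servo_tool(series=[0,-0.0003,0.001,0,0,0,0,-0.0005,0.002,0,0,0,0,-0.0005,0.003,0,0,0,0,-0.0005,0.0035,0,0,0,0,-0.0005,0.0035,0,0,0,0,-0.0005,0.0035,0,0,0,0,-0.0005,0.0035,0,0,0,0,-0.0005,0.0035,0,0,0,0,-0.0005,0.0035,0,0,0,0,-0.0005,0.0035,0,0,0])

```text
clock: 9.43
eef_pos: [0.6328, 0.2158, 0.1291]
tcp_rot: [[-0.337, 0.942, 0.001], [0.942, 0.337, 0.0], [-0.0, 0.002, -1.0]]
wrist_force: [-5.5, -1.7, 14.7]
width: 0.344
```

```bash
python3 -c "
from h import *
o=get_obs();print(o['eef_pos'],o['wrist_force'],o['ft_torque'],o['width'])
im=snapshot('wrist')
cv2.imwrite('pics/w6c.png',cv2.convertScaleAbs(cv2.resize(im[190:380,220:430],None,fx=3.6,fy=3.1,interpolation=cv2.INTER_CUBIC),alpha=1.3,beta=20))
c=snapshot('scene');cv2.imwrite('pics/s6.png',cv2.resize(c[200:330,360:470],None,fx=4.5,fy=4.5,interpolation=cv2.INTER_CUBIC))
"
```

```text
[0.63283875 0.21575295 0.12914061] [-5.45029261 -1.6634811  14.73264047] [-0.22840306  0.9341508   0.03858449] 0.34378077928555545
```

View pics/w6c.png

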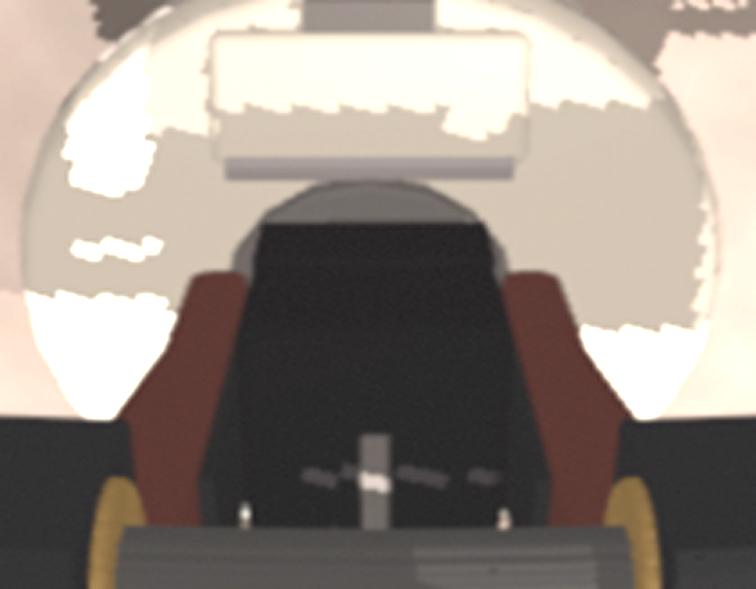

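View pics/s6.png

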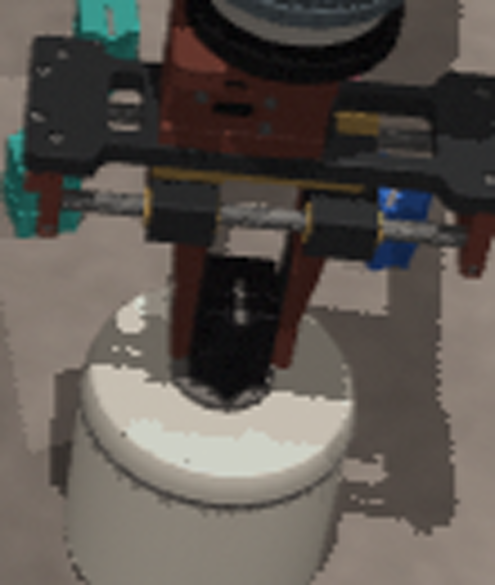

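```bash
python3 -c "
from h import *
o=get_obs();print(o['eef_pos'],o['wrist_force'],o['width'],o['clock'])
print(close_job())"
```

```text
[0.63282225 0.21576074 0.12912954] [-3.97621182 -1.98421814 14.75761468] 0.3374060485213533 9.5333
the job is handed in; nothing more can be done
None
```

I put the black nosed knob on the tub's D-shaft, pressed it to the bottom of the plunger's travel, and handed the job in at 9.5 s with the gripper still holding it down. The hand-in reported no verdict.

- **Picking:** I took the black nosed knob and left the turquoise, pink and blue copies and the round stopper alone. The gripper stopped at about 30 mm, which matches the knob's width.
- **Fitting:** I turned its nose to about 19.7°, to match the shaft's flat. It slid over the shaft with under 1 N.
- **Pressing:** At the end the knob's foot was at about 122 mm. That height fits a knob fully home with the plunger about 10 mm down. The upward force was about 14.8 N, above the 8 N the spring needs at its stop. The last wrist picture showed no slip or tilt.

**Remaining doubt:** a sideways force of about 4–5 N stayed on the tool while it pressed, and I did not explain it. I tried a 0.5 mm correction, but the tool did not move sideways and the force went up rather than down. The plunger's travel is worked out from heights and forces, not measured directly.

No move went near the other things on the shelf, but I did not re-measure where they stand at the end.

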